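# Rotate the slide-carton lane: oldest out, fresh one in behind

### The job

From the sloped lane with the magenta rails, lift out the oldest carton (the one at the low front end) and stand it upright in the blue tray. Then set the fresh magenta carton from the bench in that lane behind the others, lined up like them, and let go of it, and push the whole row down the lane from behind until you feel it come up firmly against the front stop, all three cartons touching. Do not crush or drop any carton, and leave the blue-banded lane and everything else where it is.

Things in the scene. Friction and masses are not known exactly. Their poses are not given: they have to be found in the camera images.
- lane_a: the lane to restock: fixed straight aluminium chute with magenta rails, floor 270 mm long, sloping down towards the robot at 0.244 rad. Origin: floor surface, centre of its low front end, 35 mm above the bench. x up along the floor, y across, z square to the floor. 64 mm wide inside; rails 4 mm thick, 14 mm above the floor. Cartons do not slide by themselves
- lane_a_range (a point): point on the centre line of lane_a's floor, 34 mm from its front end. The front stop, a rigid black bar across the lane (8 x 58 mm, 23.5 mm high, knob on top), is clamped so that the face the cartons meet lies anywhere within 12 mm up or down the lane of this point; its place is not reported. It does not give: feel for it
- lane_a_rear (a point): centre of the open rear (high) end of lane_a's floor, no wall there. Pushing a row of three down from here takes up to about 5 N; clearly more means that it has met the stop
- oldest: white carton, 42 x 56 x 52 mm (x, y, z), about 150 g, magenta band and top patch, the front one in lane_a, standing on the sloped floor with its axes along the lane's; origin at the centre of its underside, z towards its top, x (the 42 mm way) pointing up the lane, away from the front stop. Cartons crush when the row is pushed with over 40 N; gripping by the sides does no harm
- second: white carton, 42 x 56 x 52 mm (x, y, z), about 150 g, magenta band, the second from the front in lane_a, up to 10 mm behind the oldest; origin at the centre of its underside, z towards its top, x (the 42 mm way) pointing up the lane, away from the front stop
- third: white carton, 42 x 56 x 52 mm (x, y, z), about 150 g, magenta band, the rear one in lane_a, up to 10 mm behind the second; origin at the centre of its underside, z towards its top, x (the 42 mm way) pointing up the lane, away from the front stop
- fresh: white carton, 42 x 56 x 52 mm (x, y, z), about 150 g, magenta band, standing level on the bench away from the lanes; origin at the centre of its underside, z towards its top, x (the 42 mm way) along its narrow side; turned up to 0.5 rad. Either end may point up the lane
- tray: fixed open blue tray on the bench, 150 x 140 x 16 mm outside (x, y, z), walls and floor 4 mm; origin at the centre of its underside, z up
- lane_b: the neighbouring lane, same build and frame as lane_a but with blue rails and blue-banded cartons: leave alone
- blue1: blue-banded carton, front of lane_b, same size as the others; bystander
- blue2: blue-banded carton, middle of lane_b; bystander
- blue3: blue-banded carton, rear of lane_b; bystander
- oil: small amber bottle, 30 mm across, 70 mm high, on the bench; origin at its foot; bystander
- slide_box: green slide box, 83 x 98 x 36 mm; origin centre of underside; bystander
- objective_pot: black round pot with yellow band, 36 mm across, 50 mm high; origin at its foot; bystander
- dish: clear shallow dish, 90 mm across, 15 mm high; origin at its foot; bystander
- wash: white bottle with red cap, 56 mm across, 130 mm high; origin at its foot; bystander
Things that resemble listed ones, but are neither listed nor needed, are in the scene too. Leave any green or orange look-alike of the fresh alone.

How it is judged (in metres and radians):
On the way, in this order (a step that is already met when the one before it is completed fails the run):
1. the oldest carton stands upright in the tray, released (x of oldest in the frame of tray between -0.05 and 0.05 m and y of oldest in the frame of tray between -0.047 and 0.047 m and z of oldest in the frame of tray between 0 and 0.01 m and angle between oldest's own z axis and vertical below 0.08 rad and linear speed of oldest below 0.02 m/s and contact force between the fingers and oldest below 0.1 N), for 0.2 s.
2. the fresh carton stands in the lane behind the third one, released (y of fresh in the frame of lane_a between -0.01 and 0.01 m and z of fresh in the frame of lane_a between -0.004 and 0.005 m and angle between the z axis of fresh and the z axis of lane_a, either way round below 0.08 rad and x of fresh in the frame of third above 0.038 m and contact force between the fingers and fresh below 0.1 N and linear speed of fresh below 0.02 m/s), for 0.2 s.
3. the row is closed up and pressed against the front stop (the second carton bears on the lane and its stop with more than 4.5 N) (y of second in the frame of lane_a between -0.01 and 0.01 m and z of second in the frame of lane_a between -0.004 and 0.005 m and angle between the z axis of each of second, third, fresh and the z axis of lane_a, either way round below 0.08 rad and y of third in the frame of lane_a between -0.01 and 0.01 m and z of third in the frame of lane_a between -0.004 and 0.005 m and y of fresh in the frame of lane_a between -0.01 and 0.01 m and z of fresh in the frame of lane_a between -0.004 and 0.005 m and x of third in the frame of second between 0.038 and 0.047 m and x of fresh in the frame of third between 0.038 and 0.047 m and x of second in the frame of lane_a below 0.0715 m and contact force between second and lane_a above 4.5 N), for 0.1 s.
At the end, for the whole second after the job is handed in: The oldest carton stands upright in the tray (0.08 rad). In the lane, from the front: second, third, fresh, flat on its floor, within 10 mm of its centre line, at most 5 mm apart, the foremost at the front stop (centre under 71.5 mm up the lane). All released and at rest (all of step 1 and y of second in the frame of lane_a between -0.01 and 0.01 m and z of second in the frame of lane_a between -0.004 and 0.005 m and angle between the z axis of each of second, third, fresh and the z axis of lane_a, either way round below 0.08 rad and y of third in the frame of lane_a between -0.01 and 0.01 m and z of third in the frame of lane_a between -0.004 and 0.005 m and y of fresh in the frame of lane_a between -0.01 and 0.01 m and z of fresh in the frame of lane_a between -0.004 and 0.005 m and x of third in the frame of second between 0.038 and 0.047 m and x of fresh in the frame of third between 0.038 and 0.047 m and x of second in the frame of lane_a below 0.0715 m and linear speed of each of second, third, fresh below 0.02 m/s); the robot touches nothing.
It fails at once if a carton in the row is crushed: more than 40 N between the second or third carton and the lane with its stop, or between neighbours (contact force between any of second, third and lane_a above 40 N or contact force between second and third above 40 N or contact force between third and fresh above 40 N).
It fails at once if a carton is crushed in setting down: more than 80 N between it and the tray or lane (contact force between any of fresh, oldest and lane_a above 80 N or contact force between oldest and tray above 80 N).
It fails at once if a carton is dropped: out of the fingers it moves faster than 0.6 m/s (a fall of about 18 mm) ((contact force between the fingers and oldest below 0.05 N and linear speed of oldest above 0.6 m/s) or (contact force between the fingers and fresh below 0.05 N and linear speed of fresh above 0.6 m/s)).
It fails at once if a blue-banded carton is moved by more than 12 mm or another bystander by more than 20 mm (distance of any of blue1, blue2, blue3 from where it was at the start of the episode above 0.012 m or distance of any of oil, slide_box, objective_pot, dish, wash from where it was at the start of the episode above 0.02 m).
It also fails if it takes over 67 s, if anything falls off the work surface, if the arm or the gripper's body presses on something with over 40 N, if the wrist force passes 120 N, or if a joint passes its speed limit or range.

### The arm

A 6-joint arm with a two-finger parallel gripper is mounted at the origin on the work surface. World frame = base frame: x ahead of the robot, y to its left, z up, the work surface at z = 0. Lengths are in m, angles in degrees, forces in N, time in s.
With the tool pointing down it reaches from about 0.35 to 0.975 m from the base axis. Payload 4.9 kg.
Tool frame: the origin (TCP) lies midway between the tips of the shut fingers; the grasp point (between the pads) lies 19 mm behind it; z points along the fingers, y is the line along which they close (so a half turn about z gives the same grasp; the last joint's range is limited). The gripper opens to 85 mm and grips with 20 to 120 N. Pads are 22 mm wide; open, the fingers measure 114 mm over their backs; the gripper's body (76 mm by 85 mm) begins 54 mm behind the grasp point. The pads swing forward as they close: fully open they stand 13 mm farther back than shut.
Start: joints at [-79.985, 3.019, 92.412, -0, 84.569, -6.818], TCP at [0.181, -0.598, 0.231] pointing down, gripper open.
Joint ranges: [-172.51, 172.51], [-57.92, 126.97], [3.15, 148.05], [-58.71, 238.71], [5.1, 150.11], [-179.66, 179.66]. Speed limits (degrees/s): [147.25, 147.25, 180, 180, 180, 180].

### API

Orientations are given as a 3x3 rotation matrix whose columns are the frame's x, y, z axes.
In Python, from bench import bot gives the robot as it stands. The module is installed in compiled form; this text tells all that it offers.
- The arm moves only by the tool step_arm, never from a script. Its arguments are lists of equal length, an entry for each row: "rotation": the turn, a rotation vector about the tool's x, y, z scaled (see below), a list of three; "dp": the shift along the tool's x, y, z scaled (see below), a list of three; "claw": the gripper command: -1 is shut, 1 is fully open, values between are in proportion. A call has 1 to 5 rows; each row is the pose to reach, as a shift and turn from the pose commanded when the call began, along the tool's axes at that moment, turning the shorter way round; what a row does not reach only later rows make up. The controller multiplies each number of a shift by 0.1 m and each number of a turn by pi rad. A row lasts 1/12 s, in which the tool goes at most 41.7 mm and 7.16 degrees, less where a joint would pass 70% of its speed; a pose out of reach is approached as far as the arm can. A call with a number of a shift or a turn outside -1 to 1 is refused whole. A call with a gripper value outside its range is refused whole. The fingers move at their own pace and stop on an object; "grip_force" is the grip in N (left out, the last holds). Time passes only in rows, so rows that repeat a pose let the fingers close. It gives the time, the measured TCP pose, the force, the opening and the grip force at its end, in the units of the state.
- bot.read_state(): the state, without advancing time (a new reading comes with each control period).
- bot.snapshot(name): name is "scene" or "top"; returns a dict with "img" (400x640x3 uint8, blue, green, red), "mtx" (3x3 intrinsics, pixels), "k1" (the pictures are not rectified: a ray, as slopes to the right and down, at radius r is drawn at 1 + k1 r^2 times it, then the intrinsics apply), "xyz" and "attitude" of the camera in the world. Camera axes: x right, y up, looking along -z (the intrinsics and any distortion apply to the point x, -y, -z); pixel columns grow to the right and rows downward; lengths in m; the calibration is good to about 2 mm. A picture is of the moment at which its call begins. There is no depth.
- bot.hand_in(): hands the job in; it is judged then, once.
The state is a dict: "t": time; "joints": joint angles; "qvel": joint speeds; "joint_efforts": joint torques, N m; "tcp_pos": TCP position; "orientation": TCP orientation; "contact_force": force on the tool from outside, world axes, zero at the start; "moment": the same for the moment, N m; "width": finger opening in m; "finger_force": force on a finger pad.
Only numpy, scipy, OpenCV 4.12 (cv2) and the standard library are available. Lean on these libraries where they do the work, as an engineer would, in place of code of your own. Each camera call takes 0.05 s, during which the arm holds its last target. There are 200 camera calls.

## Working session

There is one attempt and no reset: what is moved stays moved. The work goes in short steps, Python scripts to look and compute and a tool call to move; the robot and the scene stay as the last step left them, time stands still between calls to the robot, and variables do not carry over. Pictures are saved under pics/ and viewed, at most 12 in all, crops included, and the job is handed in when it is done.

Besides the shell and the picture viewer there is one more tool, called after "Request:" as a command line: name --argument value ..., lists and objects as JSON in quotes. step_arm: Moves the arm, as the interface text tells. Shifts and turns lie within -1 to 1; 1 stands for 0.1 m of shift or pi rad of turn. Its arguments: {"type":"object","properties":{"rotation":{"type":"array"},"dp":{"type":"array"},"claw":{"type":"array"},"grip_force":{"type":"number"}},"required":["rotation","dp","claw"]}

```bash
mkdir -p pics
python3 - <<'E'
from bench import bot
import cv2,pickle
d={}
for n in("scene","top"):
    s=bot.snapshot(n);d[n]=s;cv2.imwrite(f"pics/{n}0.png",s["img"]);print(n,s["mtx"],s["k1"],s["xyz"],s["attitude"])
pickle.dump(d,open("s0.pkl","wb"));print(bot.read_state())
E
```

```text
scene [[392.76427978   0.         315.47144291]
 [  0.         392.76427978 198.09996478]
 [  0.           0.           1.        ]] -0.000505988737838233 [ 1.23003798 -0.38741053  0.73933418] [[ 0.48986826 -0.56418526  0.66462326]
 [ 0.87174361  0.3253957  -0.36630687]
 [-0.00960062  0.75882319  0.65122592]]
top [[380.53361603   0.         322.19718608]
 [  0.         380.53361603 202.55433999]
 [  0.           0.           1.        ]] -0.0827318691295488 [0.48937427 0.00378228 1.25242524] [[ 0.00501582  0.99626217 -0.08623529]
 [-0.99992033  0.00599572  0.0111079 ]
 [ 0.01158342  0.0861727   0.99621287]]
{'t': 0.1, 'joints': array([-7.99863884e+01,  3.05297253e+00,  9.24849121e+01, -1.52109822e-04,
        8.45686167e+01, -6.81716546e+00]), 'qvel': array([ 0.01066358, -0.07982   , -0.23780829,  0.07760946, -0.03201632,
        0.00904338]), 'joint_efforts': array([-6.78336892e-04, -3.94907570e+01, -3.71363068e+01, -1.68592978e-04,
        3.90407309e-03,  1.14948963e-05]), 'tcp_pos': array([ 0.18087728, -0.59766129,  0.23018424]), 'orientation': array([[ 9.57164065e-01,  2.89545931e-01, -3.25814180e-04],
       [ 2.89546033e-01, -9.57162340e-01,  1.83002119e-03],
       [ 2.18018127e-04, -1.84596872e-03, -9.99998272e-01]]), 'contact_force': array([ 0.27476239, -0.16786233, -0.0107483 ]), 'moment': array([-0.00683629,  0.00344057,  0.03184479]), 'finger_force': 0.0, 'width': 0.08543428384274562}
```

View pics/scene0.png

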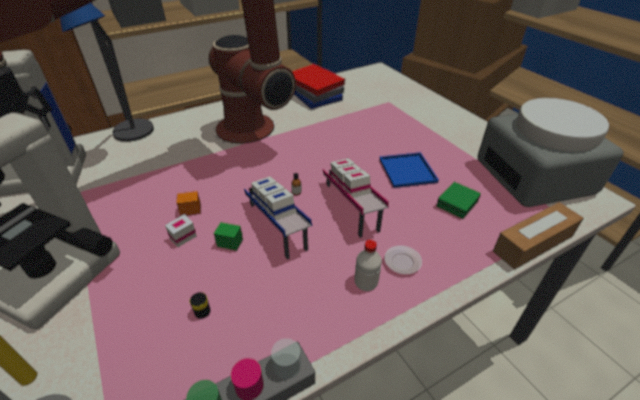

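View pics/top0.png

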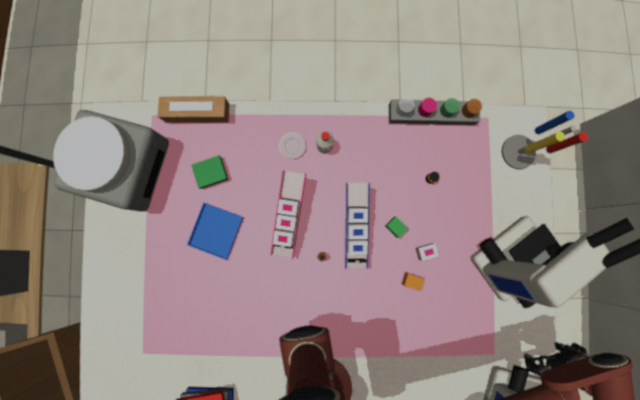

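```bash
cat > h.py <<'E'
import numpy as np,cv2,pickle
def ray(s,px):
    px=np.atleast_2d(px).astype(float);K=s["mtx"]
    d=np.c_[(px[:,0]-K[0,2])/K[0,0],(px[:,1]-K[1,2])/K[1,1]]
    u=d.copy()
    for _ in range(20): u=d/(1+s["k1"]*(u**2).sum(1,keepdims=True))
    v=np.c_[u[:,0],-u[:,1],-np.ones(len(u))]@np.array(s["attitude"]).T
    return v
def onz(s,px,z):
    v=ray(s,px);c=np.array(s["xyz"]);return c+v*((z-c[2])/v[:,2])[:,None]
def proj(s,P):
    p=(np.atleast_2d(P)-s["xyz"])@np.array(s["attitude"]);u=np.c_[p[:,0],-p[:,1]]/-p[:,2:]
    u=u*(1+s["k1"]*(u**2).sum(1,keepdims=True));K=s["mtx"]
    return u*[K[0,0],K[1,1]]+[K[0,2],K[1,2]]
def tri(s1,p1,s2,p2):
    a,b=ray(s1,p1)[0],ray(s2,p2)[0];A=np.c_[a,-b];c1,c2=np.array(s1["xyz"]),np.array(s2["xyz"])
    t=np.linalg.lstsq(A,c2-c1,rcond=None)[0];P,Q=c1+t[0]*a,c2+t[1]*b
    return (P+Q)/2,np.linalg.norm(P-Q)
def comps(img,lo,hi,roi,amin=6):
    h=cv2.cvtColor(img,cv2.COLOR_BGR2HSV);m=cv2.inRange(h,lo,hi)
    k=np.zeros_like(m);x0,y0,x1,y1=roi;k[y0:y1,x0:x1]=m[y0:y1,x0:x1]
    n,l,st,c=cv2.connectedComponentsWithStats(k)
    return [(st[i],c[i],(l==i)) for i in range(1,n) if st[i][4]>=amin]
E
python3 - <<'E'
from h import *
d=pickle.load(open("s0.pkl","rb"))
for n,roi in(("top",(150,140,460,300)),("scene",(150,140,450,260))):
    im=d[n]["img"]
    for nm,lo,hi in(("mag",(150,150,90),(179,255,255)),("white",(0,0,150),(179,60,255)),("blue",(100,130,60),(125,255,255))):
        for st,c,m in comps(im,lo,hi,roi): print(n,nm,st,c.round(1))
t=d["top"]["img"][165:300,265:450];cv2.imwrite("pics/tc.png",cv2.resize(t,None,fx=4.3,fy=4.3,interpolation=cv2.INTER_CUBIC))
t=d["scene"]["img"][150:250,160:400];cv2.imwrite("pics/sc.png",cv2.resize(t,None,fx=3.3,fy=3.3,interpolation=cv2.INTER_CUBIC))
E
```

```text
top mag [284 205   8   5  34] [287.1 207.1]
top mag [282 220   8   6  35] [285.3 222.6]
top mag [279 236   8   6  34] [282.2 238.5]
top mag [426 250   7   5  27] [428.7 251.9]
top white [  150   140   310   160 39429] [313. 222.]
top white [277 199  21  17 192] [286.9 207. ]
top white [349 209  19  13 187] [358.1 215. ]
top white [276 215  20  16 188] [285.1 222.4]
top white [349 225  19  14 200] [358.2 231.5]
top white [348 241  20  17 252] [357.4 249.3]
top blue [ 189  204   53   55 1816] [214.8 230.7]
top blue [355 214   7   4  28] [358.  215.5]
top blue [354 230   8   5  35] [357.5 231.8]
top blue [354 246   8   4  32] [357.5 247.5]
scene mag [346 168   6   2   6] [348.5 168.3]
scene mag [353 174   7   2   8] [356.  174.5]
scene mag [351 185  37  18  78] [367.4 190.3]
scene mag [347 193  15  16  23] [352.9 199.5]
scene mag [174 220  10   7  32] [178.4 223.2]
scene mag [369 239   7   6  10] [372.3 241. ]
scene white [150 140  32  18 307] [159.8 146.2]
scene white [201 140  22  13 115] [212.4 146.4]
scene white [331 158  39  22 333] [350.2 168.6]
scene white [251 176  41  26 337] [271.6 188.2]
scene white [355 195  28  16 250] [368.1 202.4]
scene white [279 215  27  18 263] [292. 223.]
scene white [165 216  28  17 190] [178.3 223.3]
scene white [384 245  38  15 392] [401.6 252.8]
scene white [377 252   5   7  11] [379.1 255.5]
scene blue [ 380  154   58   33 1294] [407.6 169.7]
scene blue [267 187   8   3   8] [270.5 187.9]
scene blue [247 193   4   4  10] [248.7 194.1]
scene blue [275 194   8   3  10] [278.5 195. ]
scene blue [254 200   3   3   6] [255.2 201. ]
scene blue [258 204   6   6   9] [261.  207.1]
scene blue [274 206  20   8  44] [283.6 209.2]
scene blue [297 210  13  11  16] [303.1 214.8]
scene blue [267 214  17  19  36] [275.1 222.4]
```

View pics/tc.png

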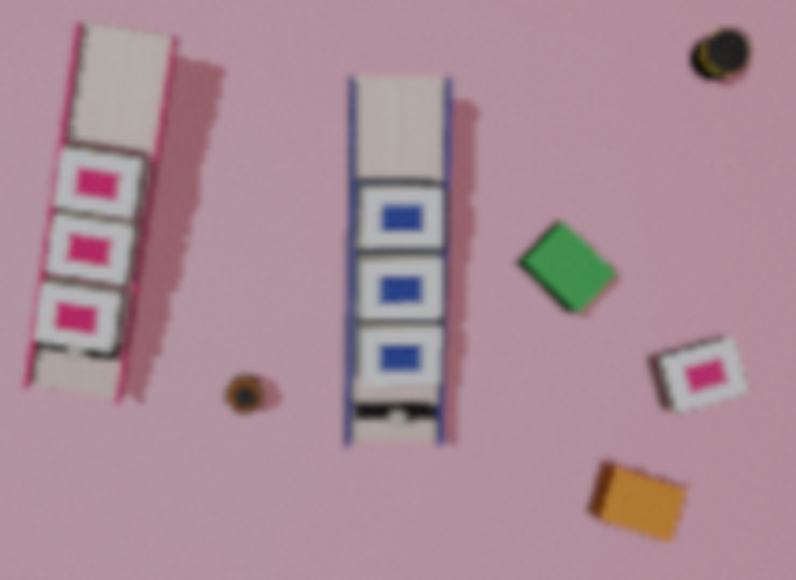

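View pics/sc.png

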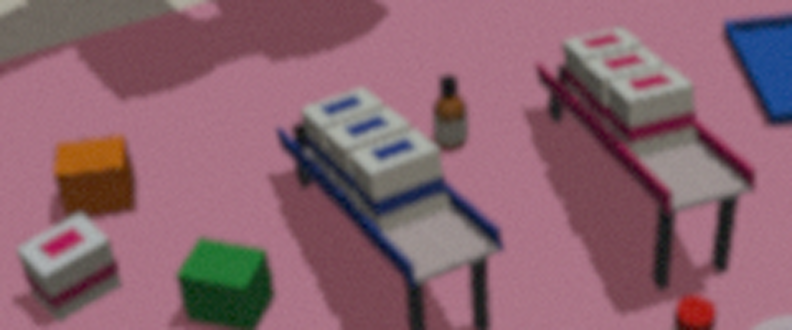

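The fresh carton is the white one with the magenta patch (top 428.7,251.9; scene 178,223). The other candidates are green (top 397,227) and orange (414,282); they have no patch or white faces, so they are the look-alikes. The enlarged crops confirm this. In lane_a the oldest carton's patch is at top (282.2,238.5). The tray centre is at about (215,231).

Run:
```python
from h import *
np.set_printoptions(precision=4,suppress=True)
d=pickle.load(open("s0.pkl","rb"));T,S=d["top"],d["scene"]
def wc(s,roi,hue=(150,179)):
    im=s["img"];h=cv2.cvtColor(im,cv2.COLOR_BGR2HSV).astype(float);x0,y0,x1,y1=roi
    w=np.clip(h[y0:y1,x0:x1,1]-110,0,None)*((h[y0:y1,x0:x1,0]>=hue[0])&(h[y0:y1,x0:x1,0]<=hue[1]))
    yy,xx=np.mgrid[y0:y1,x0:x1];return [(xx*w).sum()/w.sum(),(yy*w).sum()/w.sum()]
pt=[wc(T,(281,203,293,212)),wc(T,(279,218,291,227)),wc(T,(276,234,288,243)),wc(T,(423,246,435,257))]
print("patch top px",np.array(pt))
# scene patches at crop approx (602,42),(625,62),(650,82),(63,242)
cs=[(357,174.7),(349.5,168.8),(342.5,162.7),(179,223.3)]
for i,c in enumerate(cs):
    if i<3: r=(int(c[0]-5),int(c[1]-2),int(c[0]+6),int(c[1]+4))
    else: r=(172,218,186,229)
    q=wc(S,r);print(["third","second","oldest","fresh"][i],q,*tri(T,pt[i],S,q))
# rail ends
z0,z1=.0486,.1138
P={}
for k,p,z in(("RL",(283.6,170.8),z1),("RR",(305.9,173.8),z1),("FL",(271.5,255.2),z0),("FR",(293.1,258.7),z0)): P[k]=onz(T,p,z)[0];print(k,P[k])
print("tri RR",tri(T,(305.9,173.8),S,(362.4,212.1)),"RL",tri(T,(283.6,170.8),S,(387.3,205.5)),"FR",tri(T,(293.1,258.7),S,(323.9,170.3)))
# rail line peaks
h=cv2.cvtColor(T["img"],cv2.COLOR_BGR2HSV).astype(float)[...,1]
L=[];R=[]
for y in list(range(174,198))+list(range(250,256)):
    f=(y-171)/84.5
    for lst,xx in((L,283.8-12.1*f),(R,306-12.8*(y-174)/84.7)):
        x0=int(round(xx))-3;s=h[y,x0:x0+7];w=np.clip(s-np.percentile(s,60),0,None)
        w=w if w.sum() else w+1
        lst.append((( np.arange(x0,x0+7)*w).sum()/w.sum(),y))
for n,l in(("L",L),("R",R)):
    l=np.array(l);c=np.polyfit(l[:,1],l[:,0],1);res=l[:,0]-np.polyval(c,l[:,1]);g=abs(res)<.6;c=np.polyfit(l[g,1],l[g,0],1)
    a=onz(T,(np.polyval(c,255),255),.0486+0.002)[0];b=onz(T,(np.polyval(c,173),173),.1138-.002)[0]
    print(n,c,g.sum(),abs(res).max(),a,b,np.arctan2(b[1]-a[1],b[0]-a[0]))
# fresh top rect, tray
for n,s,roi in(("top",T,(410,238,446,266)),):
    for st,c,m in comps(s["img"],(0,0,150),(179,45,255),roi):print(st,c)
hs=cv2.cvtColor(T["img"],cv2.COLOR_BGR2HSV);m=cv2.inRange(hs,(100,130,60),(125,255,255));k=np.zeros_like(m);k[200:262,185:245]=m[200:262,185:245]
r=cv2.minAreaRect(cv2.findNonZero(k));print(r);b=cv2.boxPoints(r);q=onz(T,b,.016);print(q[:,:2],q.mean(0))
big=cv2.resize(hs[238:268,412:446,:],None,fx=1,fy=1)
print(big[...,1]);print(big[...,2])
```

```text
patch top px [[287.0485 207.284 ]
 [285.2242 222.6592]
 [282.2229 238.483 ]
 [428.6004 251.7636]]
third [np.float64(356.18168812589414), np.float64(174.33476394849785)] [0.5724 0.0958 0.1241] 0.0004063265914758884
second [np.float64(348.412109375), np.float64(168.20703125)] [0.5272 0.1017 0.1127] 0.0006892839379150599
oldest [np.float64(342.07065217391306), np.float64(161.8913043478261)] [0.48   0.1115 0.1009] 0.0013710822111450333
fresh [np.float64(178.31934812760056), np.float64(223.15395284327323)] [ 0.439  -0.3472  0.0509] 0.000983822424679239
RL [0.6837 0.1084 0.1138]
RR [0.6749 0.0408 0.1138]
FL [0.4266 0.1489 0.0486]
FR [0.4161 0.0808 0.0486]
tri RR (array([0.6781, 0.0427, 0.1002]), np.float64(0.003411755460026446)) RL (array([0.6871, 0.1108, 0.098 ]), np.float64(0.002424397637557044)) FR (array([0.4178, 0.0851, 0.0415]), np.float64(0.008704484775535306))
L [ -0.1447 307.4575] 30 0.2680953273330715 [0.4273 0.1515 0.0506] [0.6773 0.112  0.1118] -0.1568982058572264
R [ -0.1551 332.5635] 30 0.3150363965197016 [0.4277 0.0811 0.0506] [0.6777 0.0414 0.1118] -0.15753408167697022
[419 243  21  19 196] [429.2398 252.2755]
((214.69863891601562, 230.63699340820312), (41.31552505493164, 44.241554260253906), 20.556045532226562)
[[0.458  0.4275]
 [0.5937 0.3802]
 [0.547  0.2515]
 [0.4126 0.2993]] [0.5028 0.3396 0.016 ]
[[52 49 50 ... 53 53 53]
 [50 50 50 ... 53 53 53]
 [49 49 49 ... 53 54 54]
 ...
 [51 52 52 ... 53 53 53]
 [52 52 52 ... 53 53 53]
 [52 50 52 ... 52 53 54]]
[[178 178 179 ... 177 178 178]
 [178 178 178 ... 178 178 177]
 [178 178 178 ... 178 178 178]
 ...
 [179 178 178 ... 178 178 178]
 [178 178 178 ... 177 177 178]
 [178 177 178 ... 178 178 178]]
```

```bash
cat >> h.py <<'E'
from scipy.spatial.transform import Rotation as Ro
O=np.array([.4243,.116,.035]);YAW=-.157;TH=.244
def Rlane():
    return Ro.from_euler("ZY",[YAW,-TH]).as_matrix()
def laneP(p): return O+Rlane()@np.array(p)
def inlane(P): return Rlane().T@(np.array(P)-O)
FL=np.diag([1,-1,-1.])
def lanetool(dy=0): return Ro.from_euler("ZY",[YAW+dy,-TH]).as_matrix()@FL
def downtool(y): return Ro.from_euler("Z",y).as_matrix()@FL
def plan(P,R):
    from bench import bot
    np.set_printoptions(precision=3,suppress=True)
    s=bot.read_state();R0=s["orientation"];p=s["tcp_pos"]
    print("t",s["t"],"tcp",p,"lane",inlane(p),"w",s["width"],"F",s["contact_force"],"ff",s["finger_force"])
    print("dp",R0.T@(P-p)/.1,"rot",Ro.from_matrix(R0.T@R).as_rotvec()/np.pi,"| after turn dp",R.T@(P-p)/.1)
E
python3 - <<'E'
from h import *
plan(laneP([.069,.003,.14]),lanetool())
d=pickle.load(open("s0.pkl","rb"));T=d["top"]
im=cv2.resize(T["img"][236:268,410:448],None,fx=8,fy=8,interpolation=cv2.INTER_CUBIC)
g=im[...,1].astype(int);m=((im.min(2)>185)|((im[...,2]>140)&(g<90))).astype(np.uint8)
c=max(cv2.findContours(m,0,2)[0],key=cv2.contourArea);r=cv2.minAreaRect(c);b=cv2.boxPoints(r)/8+[410-.44,236-.44]
q=onz(T,b,.052);print(r,q[:,:2],q.mean(0)[:2]);
for i in range(4):
    e=q[(i+1)%4]-q[i];print(np.linalg.norm(e),np.arctan2(e[1],e[0]))
cx=[onz(T,p,.0)[0][:2] for p in((322,257),(325,142))];print("oil,wash",cx)
E
```

```text
t 0.1 tcp [ 0.181 -0.598  0.23 ] lane [-0.078 -0.743  0.221] w 0.08543428384274562 F [ 0.275 -0.168 -0.011] ff 0.0
dp [ 4.708 -6.008  0.439] rot [-0.018  0.076  0.143] | after turn dp [ 1.469 -7.459  0.805]
((152.49200439453125, 129.62364196777344), (37.67196273803711, 61.53956985473633), 73.1416015625) [[ 0.443 -0.333]
 [ 0.45  -0.357]
 [ 0.435 -0.361]
 [ 0.428 -0.338]] [ 0.439 -0.347]
0.024808398896934827 -1.2843983563905812
0.014835857414108923 -2.854005582858298
0.024795212930111048 1.856267655820476
0.014812902758135975 0.28847980093618747
oil,wash [array([ 0.419, -0.01 ]), array([ 0.802, -0.019])]
```

Request:
step_arm --rotation '[[-0.018,0.076,0.143],[-0.018,0.076,0.143],[-0.018,0.076,0.143],[-0.018,0.076,0.143],[-0.018,0.076,0.143]]' --dp '[[0.9,-1,0],[0.9,-1,0],[0.9,-1,0],[0.9,-1,0],[0.9,-1,0]]' --claw '[1,1,1,1,1]' --grip_force 30

```text
t: 0.52
tcp_pos: [0.2383, -0.4735, 0.23]
orientation: [[0.958, -0.158, 0.239], [-0.154, -0.987, -0.038], [0.242, -0.001, -0.97]]
contact_force: [-0.7, -0.1, 0.4]
width: 0.0852
finger_force: 0.0
```

Request:
step_arm --rotation '[[0,0,0],[0,0,0],[0,0,0]]' --dp '[[0,-1,0],[0,-1,0],[0,-1,0]]' --claw '[1,1,1]'

```text
t: 0.77
tcp_pos: [0.2539, -0.3752, 0.2301]
orientation: [[0.959, -0.155, 0.236], [-0.15, -0.988, -0.037], [0.239, -0.0, -0.971]]
contact_force: [0.7, -1.2, -0.3]
width: 0.0856
finger_force: 0.0
```

Request:
step_arm --rotation '[[0,0,0],[0,0,0],[0,0,0]]' --dp '[[0,-1,0],[0,-1,0],[0,-1,0]]' --claw '[1,1,1]'

```text
t: 1.02
tcp_pos: [0.2697, -0.2766, 0.2309]
orientation: [[0.959, -0.154, 0.237], [-0.149, -0.988, -0.039], [0.24, 0.002, -0.971]]
contact_force: [-0.5, 0.4, 0.1]
width: 0.0853
finger_force: 0.0
```

Request:
step_arm --rotation '[[0,0,0],[0,0,0],[0,0,0]]' --dp '[[0,-1,0],[0,-1,0],[0,-1,0]]' --claw '[1,1,1]'

```text
t: 1.27
tcp_pos: [0.2855, -0.178, 0.2314]
orientation: [[0.959, -0.154, 0.238], [-0.149, -0.988, -0.04], [0.241, 0.003, -0.97]]
contact_force: [0.3, -0.2, 0.5]
width: 0.0855
finger_force: 0.0
```

Request:
step_arm --rotation '[[0,0,0],[0,0,0],[0,0,0]]' --dp '[[0,-1,0],[0,-1,0],[0,-1,0]]' --claw '[1,1,1]'

```text
t: 1.52
tcp_pos: [0.3184, -0.0841, 0.232]
orientation: [[0.962, -0.153, 0.226], [-0.149, -0.988, -0.035], [0.229, 0.0, -0.974]]
contact_force: [0.5, 0.2, 0.2]
width: 0.085
finger_force: 0.0
```

```bash
python3 -c "
from h import *
plan(laneP([.069,.003,.14]),lanetool())"
```

```text
t 1.5167 tcp [ 0.318 -0.084  0.232] lane [-0.024 -0.214  0.209] w 0.0850452746641274 F [0.469 0.197 0.203] ff 0.0
dp [ 0.943 -2.169  0.678] rot [-0.     0.004  0.001] | after turn dp [ 0.926 -2.172  0.689]
```

Request:
step_arm --rotation '[[0,0.004,0],[0,0.004,0],[0,0.004,0]]' --dp '[[0.9,-1,0],[0.9,-1,0],[0.9,-1,0]]' --claw '[1,1,1]'

```text
t: 1.77
tcp_pos: [0.4142, -0.0059, 0.2519]
orientation: [[0.958, -0.154, 0.24], [-0.149, -0.988, -0.04], [0.243, 0.002, -0.97]]
contact_force: [-0.1, -1.1, 1.5]
width: 0.0858
finger_force: 0.0
```

Request:
step_arm --rotation '[[0,0,0],[0,0,0],[0,0,0],[0,0,0]]' --dp '[[0,-1,0],[0,-1,0],[0,-1,0],[0,-1,0]]' --claw '[1,1,1,1]'

```text
t: 2.1
tcp_pos: [0.4289, 0.0945, 0.2508]
orientation: [[0.96, -0.149, 0.237], [-0.145, -0.989, -0.037], [0.24, 0.001, -0.971]]
contact_force: [0.4, 0.5, -0.7]
width: 0.0854
finger_force: 0.0
```

```bash
python3 -c "
from h import *
plan(laneP([.069,.003,.07]),lanetool())"
```

```text
t 2.1 tcp [0.429 0.094 0.251] lane [ 0.06  -0.021  0.207] w 0.08536315238751471 F [ 0.419  0.465 -0.687] ff 0.0
dp [ 0.097 -0.234  1.375] rot [-0.     0.001  0.002] | after turn dp [ 0.092 -0.236  1.375]
```

Request:
step_arm --rotation '[[0,0.001,0.002],[0,0.001,0.002],[0,0.001,0.002],[0,0.001,0.002]]' --dp '[[0.095,-0.235,1],[0.095,-0.235,1],[0.095,-0.235,1],[0.095,-0.235,1]]' --claw '[1,1,1,1]'

```text
t: 2.43
tcp_pos: [0.4625, 0.1082, 0.15]
orientation: [[0.959, -0.162, 0.231], [-0.157, -0.987, -0.041], [0.234, 0.003, -0.972]]
contact_force: [-0.1, -0.8, -1.2]
width: 0.0857
finger_force: 0.0
```

```bash
python3 -c "
from h import *
plan(laneP([.069,.003,.019]),lanetool())
from bench import bot
s=bot.snapshot('scene');cv2.imwrite('pics/g1.png',cv2.resize(s['img'][80:230,260:440],None,fx=4,fy=4,interpolation=cv2.INTER_CUBIC))"
```

```text
t 2.4333 tcp [0.462 0.108 0.15 ] lane [ 0.066 -0.002  0.102] w 0.08566925749903288 F [-0.126 -0.775 -1.223] ff 0.0
dp [ 0.041 -0.051  0.831] rot [ 0.001  0.002 -0.002] | after turn dp [ 0.035 -0.047  0.832]
```

View pics/g1.png

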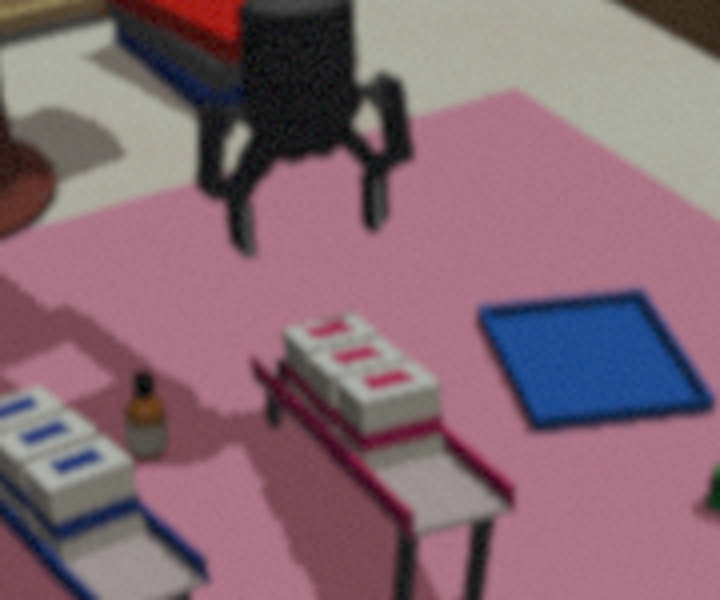

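The open fingers (at crop (243,245) and (375,225)) straddle the oldest carton's top patch at (330,328), from above. The tray is clear, so I'm descending and closing.

Request:
step_arm --rotation '[[0.001,0.002,-0.002],[0.001,0.002,-0.002],[0.001,0.002,-0.002],[0.001,0.002,-0.002],[0.001,0.002,-0.002]]' --dp '[[0.04,-0.05,0.3],[0.04,-0.05,0.6],[0.04,-0.05,0.83],[0.04,-0.05,0.83],[0.04,-0.05,0.83]]' --claw '[1,1,1,1,1]'

```text
t: 2.9
tcp_pos: [0.49, 0.1096, 0.0777]
orientation: [[0.956, -0.157, 0.248], [-0.153, -0.988, -0.037], [0.25, -0.002, -0.968]]
contact_force: [1.1, 0.1, 0.1]
width: 0.0854
finger_force: 0.0
```

Request:
step_arm --rotation '[[0,0,0],[0,0,0],[0,0,0],[0,0,0],[0,0,0]]' --dp '[[0,0,0],[0,0,0],[0,0,0],[0,0,0],[0,0,0]]' --claw '[-1,-1,-1,-1,-1]' --grip_force 30

```text
t: 3.32
tcp_pos: [0.4912, 0.1106, 0.0797]
orientation: [[0.955, -0.156, 0.252], [-0.152, -0.988, -0.036], [0.255, -0.004, -0.967]]
contact_force: [-3.4, -0.8, 6.7]
width: 0.0557
finger_force: 32.3
```

Request:
step_arm --rotation '[[0,0,0],[0,0,0],[0,0,0]]' --dp '[[0,0,0],[0,0,0],[0,0,0]]' --claw '[-1,-1,-1]'

```text
t: 3.57
tcp_pos: [0.4912, 0.1106, 0.0797]
orientation: [[0.955, -0.156, 0.252], [-0.152, -0.988, -0.036], [0.255, -0.004, -0.967]]
contact_force: [-2.9, -0.9, 7.6]
width: 0.0554
finger_force: 32.3
```

```bash
python3 -c "
from h import *
plan(laneP([.069,.003,.12]),lanetool())"
```

```text
t 3.5667 tcp [0.491 0.111 0.08 ] lane [0.076 0.005 0.027] w 0.05538109825610922 F [-2.937 -0.87   7.553] ff 32.30271577835083
dp [-0.055  0.018 -0.929] rot [-0.001 -0.004 -0.   ] | after turn dp [-0.068  0.021 -0.928]
```

Request:
step_arm --rotation '[[0,0,0],[0,0,0],[0,0,0],[0,0,0],[0,0,0]]' --dp '[[0,0,-0.1],[0,0,-0.25],[0,0,-0.5],[0,0,-0.75],[0,0,-1]]' --claw '[-1,-1,-1,-1,-1]'

```text
t: 3.98
tcp_pos: [0.4637, 0.1142, 0.1747]
orientation: [[0.956, -0.156, 0.247], [-0.152, -0.988, -0.036], [0.25, -0.003, -0.968]]
contact_force: [1.0, -0.4, -1.4]
width: 0.0553
finger_force: 32.9
```

Request:
step_arm --rotation '[[0,0,0],[0,0,0],[0,0,0]]' --dp '[[0,0,-0.2],[0,0,-0.2],[0,0,-0.2]]' --claw '[-1,-1,-1]'

```text
t: 4.23
tcp_pos: [0.4602, 0.1151, 0.1944]
orientation: [[0.955, -0.156, 0.251], [-0.152, -0.988, -0.036], [0.253, -0.004, -0.967]]
contact_force: [0.3, -0.1, -2.9]
width: 0.0551
finger_force: 33.0
```

```bash
python3 -c "
from h import *
plan(np.array([.503,.34,.13]),downtool(-.2))
from bench import bot
s=bot.snapshot('scene');cv2.imwrite('pics/g2.png',cv2.resize(s['img'][80:230,260:440],None,fx=4,fy=4,interpolation=cv2.INTER_CUBIC));pickle.dump(s,open('s2.pkl','wb'))"
```

```text
t 4.2333 tcp [0.46  0.115 0.194] lane [0.073 0.005 0.146] w 0.05514976798588122 F [ 0.254 -0.092 -2.865] ff 33.006348609924316
dp [-0.095 -2.286  0.65 ] rot [-0.003 -0.081  0.014] | after turn dp [-0.028 -2.289  0.644]
```

View pics/g2.png

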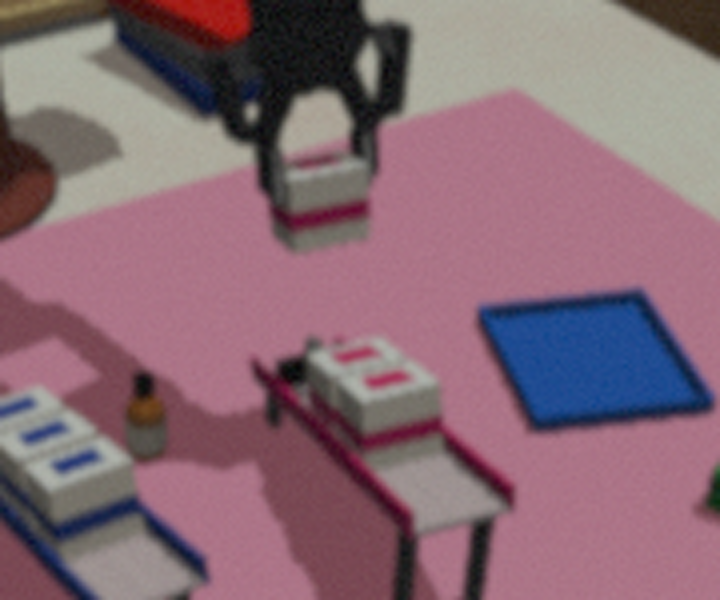

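The oldest carton is held squarely at crop (320,200). The second and third are undisturbed in the lane at (357,355) and (387,378), and the black stop is visible at (290,368).

Request:
step_arm --rotation '[[-0.003,-0.081,0.014],[-0.003,-0.081,0.014],[-0.003,-0.081,0.014],[-0.003,-0.081,0.014],[-0.003,-0.081,0.014]]' --dp '[[0,-0.3,0],[0,-0.6,0],[0,-1,0],[0,-1,0],[0,-1,0]]' --claw '[-1,-1,-1,-1,-1]'

```text
t: 4.7
tcp_pos: [0.4746, 0.2145, 0.19]
orientation: [[0.98, -0.198, -0.007], [-0.198, -0.98, -0.002], [-0.006, 0.004, -1.0]]
contact_force: [-0.1, -0.7, -1.4]
width: 0.0558
finger_force: 33.4
```

Request:
step_arm --rotation '[[0,0,0],[0,0,0],[0,0,0],[0,0,0],[0,0,0]]' --dp '[[0,-0.4,0],[0,-0.8,0],[0,-1,0],[0,-1,0],[0,-1,0]]' --claw '[-1,-1,-1,-1,-1]'

```text
t: 5.12
tcp_pos: [0.4946, 0.311, 0.1911]
orientation: [[0.98, -0.199, -0.004], [-0.199, -0.98, -0.003], [-0.004, 0.003, -1.0]]
contact_force: [-0.3, -0.2, -1.3]
width: 0.0553
finger_force: 33.7
```

Request:
step_arm --rotation '[[0,0,0],[0,0,0],[0,0,0],[0,0,0],[0,0,0]]' --dp '[[0,-0.28,0.3],[0,-0.28,0.6],[0,-0.28,0.8],[0,-0.28,0.8],[0,-0.28,0.8]]' --claw '[-1,-1,-1,-1,-1]'

```text
t: 5.53
tcp_pos: [0.4996, 0.3368, 0.111]
orientation: [[0.979, -0.202, -0.006], [-0.202, -0.979, -0.003], [-0.005, 0.004, -1.0]]
contact_force: [0.5, 0.1, -1.5]
width: 0.0553
finger_force: 33.7
```

```bash
python3 -c "
from h import *
plan(np.array([.503,.34,.031]),downtool(-.2))"
```

```text
t 5.5333 tcp [0.5   0.337 0.111] lane [0.057 0.23  0.064] w 0.0553416029894434 F [ 0.495  0.109 -1.549] ff 33.668702244758606
dp [ 0.031 -0.041  0.799] rot [ 0.001  0.002 -0.001] | after turn dp [ 0.027 -0.038  0.8  ]
```

Lowering gently, with the last part in small steps watching the force.

Request:
step_arm --rotation '[[0,0.002,0],[0,0.002,0],[0,0.002,0],[0,0.002,0],[0,0.002,0]]' --dp '[[0.03,-0.04,0.2],[0.03,-0.04,0.4],[0.03,-0.04,0.6],[0.03,-0.04,0.7],[0.03,-0.04,0.7]]' --claw '[-1,-1,-1,-1,-1]'

```text
t: 5.95
tcp_pos: [0.5037, 0.341, 0.0418]
orientation: [[0.98, -0.201, 0.002], [-0.201, -0.98, -0.003], [0.003, 0.003, -1.0]]
contact_force: [-0.6, -0.3, -2.5]
width: 0.0552
finger_force: 33.6
```

Request:
step_arm --rotation '[[0,0,0],[0,0,0],[0,0,0],[0,0,0],[0,0,0]]' --dp '[[0,0,0.02],[0,0,0.04],[0,0,0.06],[0,0,0.08],[0,0,0.08]]' --claw '[-1,-1,-1,-1,-1]'

```text
t: 6.37
tcp_pos: [0.5047, 0.3424, 0.0352]
orientation: [[0.98, -0.2, 0.005], [-0.2, -0.98, -0.001], [0.005, 0.0, -1.0]]
contact_force: [-0.6, 0.2, -2.1]
width: 0.0554
finger_force: 33.6
```

Request:
step_arm --rotation '[[0,0,0],[0,0,0],[0,0,0]]' --dp '[[0,0,0.01],[0,0,0.02],[0,0,0.02]]' --claw '[-1,-1,-1]'

```text
t: 6.62
tcp_pos: [0.5044, 0.3422, 0.0327]
orientation: [[0.98, -0.2, 0.004], [-0.2, -0.98, -0.002], [0.004, 0.001, -1.0]]
contact_force: [-0.4, -0.8, -2.9]
width: 0.0552
finger_force: 33.6
```

Request:
step_arm --rotation '[[0,0,0],[0,0,0],[0,0,0],[0,0,0]]' --dp '[[0,0,0.01],[0,0,0.02],[0,0,0.03],[0,0,0.03]]' --claw '[-1,-1,-1,-1]'

```text
t: 6.95
tcp_pos: [0.505, 0.3425, 0.032]
orientation: [[0.98, -0.2, 0.004], [-0.2, -0.98, -0.002], [0.005, 0.001, -1.0]]
contact_force: [-4.5, -2.6, 8.8]
width: 0.0555
finger_force: 34.9
```

Request:
step_arm --rotation '[[0,0,0],[0,0,0],[0,0,0],[0,0,0],[0,0,0]]' --dp '[[0,0,0],[0,0,0],[0,0,0],[0,0,0],[0,0,0]]' --claw '[1,1,1,1,1]'

```text
t: 7.37
tcp_pos: [0.5044, 0.3422, 0.0296]
orientation: [[0.98, -0.2, 0.004], [-0.2, -0.98, -0.002], [0.004, 0.001, -1.0]]
contact_force: [-0.5, 0.5, -0.5]
width: 0.0855
finger_force: 0.0
```

Request:
step_arm --rotation '[[0,0,0],[0,0,0],[0,0,0],[0,0,0],[0,0,0]]' --dp '[[0,0,-0.2],[0,0,-0.5],[0,0,-0.9],[0,0,-1],[0,0,-1]]' --claw '[1,1,1,1,1]'

```text
t: 7.78
tcp_pos: [0.507, 0.344, 0.1354]
orientation: [[0.98, -0.2, 0.013], [-0.2, -0.98, 0.003], [0.012, -0.005, -1.0]]
contact_force: [0.8, -0.4, 0.5]
width: 0.0855
finger_force: 0.0
```

Request:
step_arm --rotation '[[0,0,0],[0,0,0],[0,0,0],[0,0,0],[0,0,0]]' --dp '[[0,0,-1],[0,0,-1],[0,0,-1],[0,0,-1],[0,0,-1]]' --claw '[1,1,1,1,1]'

```text
t: 8.2
tcp_pos: [0.5038, 0.3427, 0.2298]
orientation: [[0.98, -0.2, 0.005], [-0.2, -0.98, -0.001], [0.005, 0.0, -1.0]]
contact_force: [-0.0, -0.3, -1.5]
width: 0.0854
finger_force: 0.0
```

```bash
python3 -c "
from h import *
plan(np.array([.439,-.347,.2]),downtool(.287))
from bench import bot
s=bot.snapshot('scene');t=bot.snapshot('top');pickle.dump((s,t),open('s3.pkl','wb'))
cv2.imwrite('pics/g3.png',cv2.resize(s['img'][130:230,320:450],None,fx=5,fy=5,interpolation=cv2.INTER_CUBIC))"
```

```text
t 8.2 tcp [0.504 0.343 0.23 ] lane [0.089 0.236 0.179] w 0.08536612771613314 F [-0.008 -0.313 -1.506] ff 0.0
dp [0.743 6.887 0.305] rot [ 0.001 -0.002 -0.155] | after turn dp [-2.574  6.431  0.298]
```

View pics/g3.png

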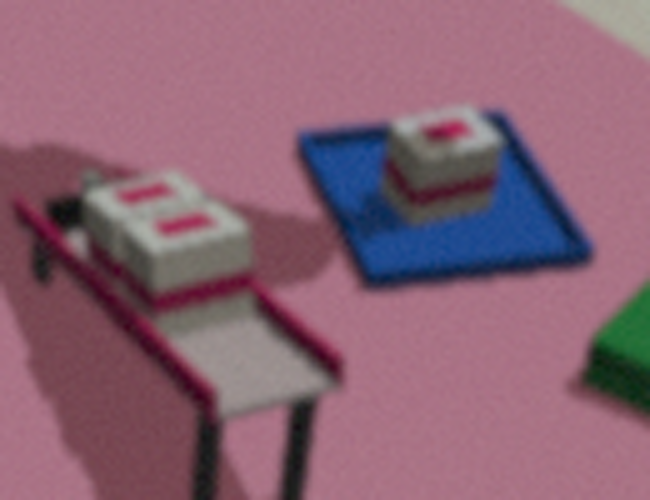

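The oldest carton stands upright near the tray centre at crop (445,165). Next is the fresh carton.

Request:
step_arm --rotation '[[0,0,0],[0,0,0],[0,0,0]]' --dp '[[0.1,1,0],[0.1,1,0],[0.1,1,0]]' --claw '[1,1,1]'

```text
t: 8.55
tcp_pos: [0.4916, 0.2392, 0.2262]
orientation: [[0.98, -0.201, -0.001], [-0.201, -0.98, -0.005], [-0.0, 0.006, -1.0]]
contact_force: [1.5, -0.3, -0.3]
width: 0.0852
finger_force: 0.0
```

Request:
step_arm --rotation '[[0,0,0],[0,0,0],[0,0,0]]' --dp '[[0.1,1,0],[0.1,1,0],[0.1,1,0]]' --claw '[1,1,1]'

```text
t: 8.8
tcp_pos: [0.4813, 0.1391, 0.2268]
orientation: [[0.979, -0.202, -0.001], [-0.202, -0.979, -0.004], [-0.0, 0.004, -1.0]]
contact_force: [1.0, 0.3, -0.5]
width: 0.0855
finger_force: 0.0
```

Request:
step_arm --rotation '[[0,0,0],[0,0,0],[0,0,0]]' --dp '[[0.1,1,0],[0.1,1,0],[0.1,1,0]]' --claw '[1,1,1]'

```text
t: 9.05
tcp_pos: [0.4711, 0.0393, 0.2271]
orientation: [[0.979, -0.203, -0.001], [-0.203, -0.979, -0.003], [-0.0, 0.003, -1.0]]
contact_force: [-0.2, 0.1, 0.1]
width: 0.0856
finger_force: 0.0
```

Request:
step_arm --rotation '[[0,0,0],[0,0,0],[0,0,0]]' --dp '[[0.1,1,0],[0.1,1,0],[0.1,1,0]]' --claw '[1,1,1]'

```text
t: 9.3
tcp_pos: [0.4609, -0.0605, 0.2274]
orientation: [[0.979, -0.203, -0.001], [-0.203, -0.979, -0.002], [-0.0, 0.002, -1.0]]
contact_force: [1.2, 0.4, 0.0]
width: 0.0853
finger_force: 0.0
```

Request:
step_arm --rotation '[[0,0,0],[0,0,0],[0,0,0]]' --dp '[[0.1,1,0],[0.1,1,0],[0.1,1,0]]' --claw '[1,1,1]'

```text
t: 9.55
tcp_pos: [0.4507, -0.1604, 0.2275]
orientation: [[0.979, -0.203, -0.0], [-0.203, -0.979, -0.001], [-0.0, 0.001, -1.0]]
contact_force: [-0.3, 1.0, 0.4]
width: 0.0852
finger_force: 0.0
```

Request:
step_arm --rotation '[[0,0,0],[0,0,0],[0,0,0]]' --dp '[[0.1,1,0],[0.1,1,0],[0.1,1,0]]' --claw '[1,1,1]'

```text
t: 9.8
tcp_pos: [0.4404, -0.2603, 0.2274]
orientation: [[0.979, -0.203, -0.0], [-0.203, -0.979, -0.0], [-0.0, 0.0, -1.0]]
contact_force: [0.2, 0.9, 0.5]
width: 0.0854
finger_force: 0.0
```

Request:
step_arm --rotation '[[0,0,-0.155],[0,0,-0.155],[0,0,-0.155],[0,0,-0.155],[0,0,-0.155]]' --dp '[[0.1,0.89,0],[0.1,0.89,0],[0.1,0.89,0],[0.1,0.89,0],[0.1,0.89,0]]' --claw '[1,1,1,1,1]'

```text
t: 10.22
tcp_pos: [0.4331, -0.3465, 0.2273]
orientation: [[0.96, 0.282, 0.0], [0.282, -0.96, 0.003], [0.001, -0.002, -1.0]]
contact_force: [-0.1, 0.8, -0.2]
width: 0.0854
finger_force: 0.0
```

Request:
step_arm --rotation '[[0,0,0],[0,0,0]]' --dp '[[0,0,0],[0,0,0]]' --claw '[1,1]'

```text
t: 10.38
tcp_pos: [0.434, -0.3456, 0.2291]
orientation: [[0.96, 0.28, 0.003], [0.28, -0.96, 0.0], [0.003, 0.0, -1.0]]
contact_force: [0.3, 0.8, -0.6]
width: 0.0855
finger_force: 0.0
```

```bash
python3 -c "
from h import *
plan(np.array([.439,-.347,.022]),downtool(.287))"
```

```text
t 10.3833 tcp [ 0.434 -0.346  0.229] lane [ 0.126 -0.454  0.169] w 0.08549524836870606 F [ 0.321  0.753 -0.572] ff 0.0
dp [0.039 0.027 2.071] rot [ 0.    -0.001 -0.001] | after turn dp [0.044 0.028 2.071]
```

Request:
step_arm --rotation '[[0,0,0],[0,0,0],[0,0,0]]' --dp '[[0.04,0.03,1],[0.04,0.03,1],[0.04,0.03,1]]' --claw '[1,1,1]'

```text
t: 10.63
tcp_pos: [0.4375, -0.3453, 0.1248]
orientation: [[0.96, 0.281, -0.001], [0.281, -0.96, 0.004], [0.0, -0.004, -1.0]]
contact_force: [-0.2, 1.2, -1.6]
width: 0.0856
finger_force: 0.0
```

Request:
step_arm --rotation '[[0,0,0],[0,0,0],[0,0,0],[0,0,0],[0,0,0]]' --dp '[[0,0,0.3],[0,0,0.6],[0,0,0.9],[0,0,1],[0,0,1]]' --claw '[1,1,1,1,1]'

```text
t: 11.05
tcp_pos: [0.438, -0.3458, 0.0271]
orientation: [[0.96, 0.281, -0.001], [0.281, -0.96, 0.004], [0.0, -0.004, -1.0]]
contact_force: [-0.2, 0.2, 0.7]
width: 0.0854
finger_force: 0.0
```

Request:
step_arm --rotation '[[0,0,0],[0,0,0],[0,0,0]]' --dp '[[0,0,0.06],[0,0,0.06],[0,0,0.06]]' --claw '[1,1,1]'

```text
t: 11.3
tcp_pos: [0.4411, -0.3495, 0.0267]
orientation: [[0.96, 0.282, 0.007], [0.282, -0.96, -0.004], [0.005, 0.006, -1.0]]
contact_force: [0.7, -0.5, -0.0]
width: 0.0853
finger_force: 0.0
```

Request:
step_arm --rotation '[[0,0,0],[0,0,0],[0,0,0],[0,0,0],[0,0,0]]' --dp '[[0,0,0],[0,0,0],[0,0,0],[0,0,0],[0,0,0]]' --claw '[-1,-1,-1,-1,-1]'

```text
t: 11.72
tcp_pos: [0.4406, -0.3492, 0.0261]
orientation: [[0.96, 0.282, 0.006], [0.282, -0.96, -0.003], [0.005, 0.004, -1.0]]
contact_force: [-1.3, 1.6, 5.6]
width: 0.055
finger_force: 33.6
```

Request:
step_arm --rotation '[[0,0,0],[0,0,0],[0,0,0]]' --dp '[[0,0,0],[0,0,0],[0,0,0]]' --claw '[-1,-1,-1]'

```text
t: 11.97
tcp_pos: [0.4406, -0.3492, 0.0261]
orientation: [[0.96, 0.282, 0.006], [0.282, -0.96, -0.003], [0.005, 0.004, -1.0]]
contact_force: [-1.1, 1.1, 6.6]
width: 0.0551
finger_force: 33.7
```

Request:
step_arm --rotation '[[0,0,0],[0,0,0],[0,0,0],[0,0,0],[0,0,0]]' --dp '[[0,0,-0.15],[0,0,-0.4],[0,0,-0.7],[0,0,-1],[0,0,-1]]' --claw '[-1,-1,-1,-1,-1]'

```text
t: 12.38
tcp_pos: [0.4423, -0.3513, 0.1317]
orientation: [[0.959, 0.282, 0.012], [0.282, -0.959, -0.01], [0.009, 0.013, -1.0]]
contact_force: [1.5, -1.7, -0.3]
width: 0.0553
finger_force: 32.9
```

Request:
step_arm --rotation '[[0,0,0],[0,0,0],[0,0,0],[0,0,0],[0,0,0]]' --dp '[[0,0,-0.4],[0,0,-0.8],[0,0,-1],[0,0,-1],[0,0,-1]]' --claw '[-1,-1,-1,-1,-1]'

```text
t: 12.8
tcp_pos: [0.4394, -0.3486, 0.2255]
orientation: [[0.96, 0.282, 0.006], [0.282, -0.96, -0.003], [0.005, 0.005, -1.0]]
contact_force: [-0.7, 1.0, -1.4]
width: 0.0553
finger_force: 33.0
```

Request:
step_arm --rotation '[[0,0,0],[0,0,0],[0,0,0],[0,0,0]]' --dp '[[0,0,-0.3],[0,0,-0.4],[0,0,-0.4],[0,0,-0.4]]' --claw '[-1,-1,-1,-1]'

```text
t: 13.13
tcp_pos: [0.4388, -0.3481, 0.2636]
orientation: [[0.96, 0.282, 0.004], [0.282, -0.96, -0.001], [0.003, 0.002, -1.0]]
contact_force: [-0.2, 0.2, -2.4]
width: 0.0558
finger_force: 33.0
```

```bash
python3 -c "
from h import *
plan(laneP([.2215,.002,.14]),lanetool())"
```

```text
t 13.1333 tcp [ 0.439 -0.348  0.264] lane [ 0.14  -0.456  0.201] w 0.05575049603573402 F [-0.229  0.232 -2.391] ff 33.010218143463135
dp [ 2.811 -3.738  0.394] rot [-0.017  0.075  0.14 ] | after turn dp [ 0.819 -4.581  0.609]
```

Request:
step_arm --rotation '[[-0.017,0.075,0.14],[-0.017,0.075,0.14],[-0.017,0.075,0.14],[-0.017,0.075,0.14],[-0.017,0.075,0.14]]' --dp '[[0.5,-0.7,0],[0.5,-0.7,0],[0.5,-0.7,0],[0.5,-0.7,0],[0.5,-0.7,0]]' --claw '[-1,-1,-1,-1,-1]'

```text
t: 13.55
tcp_pos: [0.4656, -0.2651, 0.2615]
orientation: [[0.959, -0.157, 0.236], [-0.153, -0.988, -0.037], [0.239, -0.001, -0.971]]
contact_force: [-0.0, -0.1, -1.3]
width: 0.0554
finger_force: 33.2
```

Request:
step_arm --rotation '[[0,0,0],[0,0,0],[0,0,0],[0,0,0]]' --dp '[[0.1,-0.4,0],[0.2,-0.8,0],[0.2,-1,0],[0.2,-1,0]]' --claw '[-1,-1,-1,-1]'

```text
t: 13.88
tcp_pos: [0.5023, -0.168, 0.268]
orientation: [[0.96, -0.149, 0.236], [-0.145, -0.989, -0.036], [0.239, 0.0, -0.971]]
contact_force: [0.3, 0.0, -0.8]
width: 0.0559
finger_force: 33.3
```

Request:
step_arm --rotation '[[0,0,0],[0,0,0],[0,0,0],[0,0,0]]' --dp '[[0.1,-0.4,0],[0.2,-0.8,0],[0.2,-1,0],[0.2,-1,0]]' --claw '[-1,-1,-1,-1]'

```text
t: 14.22
tcp_pos: [0.537, -0.0729, 0.2727]
orientation: [[0.96, -0.15, 0.236], [-0.145, -0.989, -0.037], [0.239, 0.001, -0.971]]
contact_force: [0.3, -0.8, -0.4]
width: 0.0553
finger_force: 33.3
```

Request:
step_arm --rotation '[[0,0,0],[0,0,0],[0,0,0],[0,0,0],[0,0,0]]' --dp '[[0.1,-0.4,0],[0.2,-0.8,0],[0.2,-1,0],[0.2,-1,0],[0.2,-1,0]]' --claw '[-1,-1,-1,-1,-1]'

```text
t: 14.63
tcp_pos: [0.5714, 0.0198, 0.2774]
orientation: [[0.96, -0.154, 0.236], [-0.149, -0.988, -0.04], [0.239, 0.003, -0.971]]
contact_force: [-0.7, -0.9, -1.7]
width: 0.0553
finger_force: 33.3
```

```bash
python3 -c "
from h import *
plan(laneP([.2215,.002,.11]),lanetool())"
```

```text
t 14.6333 tcp [0.571 0.02  0.277] lane [ 0.214 -0.072  0.196] w 0.05532331623875171 F [-0.719 -0.929 -1.71 ] ff 33.343305587768555
dp [ 0.079 -0.742  0.863] rot [0.001 0.001 0.001] | after turn dp [ 0.074 -0.74   0.865]
```

Request:
step_arm --rotation '[[0.001,0.001,0.001],[0.001,0.001,0.001],[0.001,0.001,0.001],[0.001,0.001,0.001],[0.001,0.001,0.001]]' --dp '[[0.08,-0.4,0.2],[0.08,-0.74,0.5],[0.08,-0.74,0.8],[0.08,-0.74,0.86],[0.08,-0.74,0.86]]' --claw '[-1,-1,-1,-1,-1]'

```text
t: 15.05
tcp_pos: [0.6091, 0.087, 0.1923]
orientation: [[0.959, -0.159, 0.234], [-0.154, -0.987, -0.038], [0.237, 0.001, -0.972]]
contact_force: [-1.3, -0.4, -2.1]
width: 0.0558
finger_force: 33.3
```

Request:
step_arm --rotation '[[0,0,0],[0,0,0],[0,0,0]]' --dp '[[0,0,0],[0,0,0],[0,0,0]]' --claw '[-1,-1,-1]'

```text
t: 15.3
tcp_pos: [0.6124, 0.0877, 0.2003]
orientation: [[0.956, -0.159, 0.246], [-0.155, -0.987, -0.037], [0.249, -0.003, -0.968]]
contact_force: [0.8, 0.3, -0.9]
width: 0.0555
finger_force: 33.3
```

```bash
python3 -c "
from h import *
plan(laneP([.2215,.002,.029]),lanetool())
from bench import bot
s=bot.snapshot('scene');cv2.imwrite('pics/g4.png',cv2.resize(s['img'][110:230,310:430],None,fx=5,fy=5,interpolation=cv2.INTER_CUBIC))"
```

```text
t 15.3 tcp [0.612 0.088 0.2  ] lane [0.224 0.001 0.114] w 0.05551704646121829 F [ 0.771  0.307 -0.855] ff 33.32745909690857
dp [-0.036 -0.003  0.854] rot [-0.001 -0.002 -0.001] | after turn dp [-0.03  -0.005  0.854]
```

View pics/g4.png

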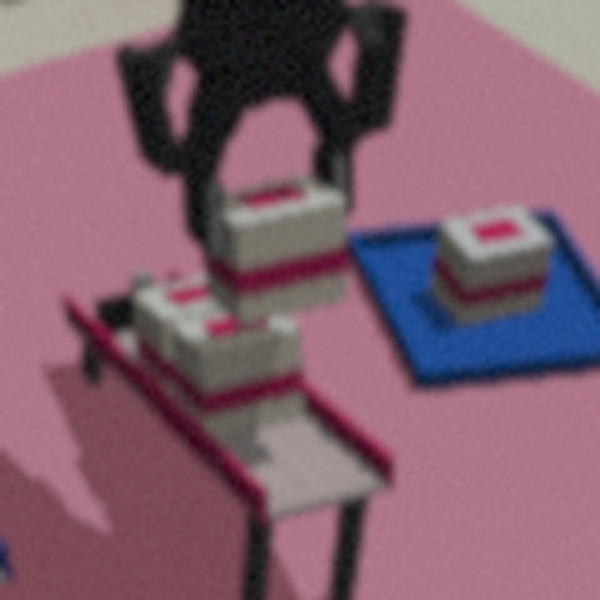

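The fresh carton (crop (280,245)) hangs above and behind the third one (240,370), square with the lane. The oldest stands in the tray at (495,265).

Request:
step_arm --rotation '[[-0.001,-0.002,-0.001],[-0.001,-0.002,-0.001],[-0.001,-0.002,-0.001],[-0.001,-0.002,-0.001],[-0.001,-0.002,-0.001]]' --dp '[[-0.02,-0.01,0.2],[-0.02,-0.01,0.4],[-0.02,-0.01,0.55],[-0.02,-0.01,0.65],[-0.02,-0.01,0.65]]' --claw '[-1,-1,-1,-1,-1]'

```text
t: 15.77
tcp_pos: [0.6243, 0.0874, 0.1319]
orientation: [[0.96, -0.156, 0.233], [-0.151, -0.988, -0.039], [0.236, 0.002, -0.972]]
contact_force: [-0.5, 0.7, -2.7]
width: 0.055
finger_force: 33.3
```

Request:
step_arm --rotation '[[0,0,0],[0,0,0],[0,0,0]]' --dp '[[0,0,0.03],[0,0,0.06],[0,0,0.06]]' --claw '[-1,-1,-1]'

```text
t: 16.02
tcp_pos: [0.6271, 0.0876, 0.1288]
orientation: [[0.959, -0.156, 0.237], [-0.151, -0.988, -0.039], [0.24, 0.001, -0.971]]
contact_force: [-0.0, -0.2, -1.6]
width: 0.0556
finger_force: 33.3
```

```bash
python3 -c "
from h import *
plan(laneP([.2215,.002,.027]),lanetool())"
```

```text
t 16.0167 tcp [0.627 0.088 0.129] lane [0.221 0.004 0.042] w 0.05558640769451118 F [-0.041 -0.215 -1.628] ff 33.333579897880554
dp [0.002 0.016 0.146] rot [0. 0. 0.] | after turn dp [0.002 0.016 0.146]
```

Request:
step_arm --rotation '[[0,0,0],[0,0,0],[0,0,0],[0,0,0],[0,0,0]]' --dp '[[0,0.015,0],[0,0.015,0.02],[0,0.015,0.04],[0,0.015,0.06],[0,0.015,0.06]]' --claw '[-1,-1,-1,-1,-1]'

```text
t: 16.43
tcp_pos: [0.6275, 0.0858, 0.1215]
orientation: [[0.959, -0.156, 0.235], [-0.151, -0.988, -0.039], [0.238, 0.002, -0.971]]
contact_force: [-0.1, -0.1, -0.9]
width: 0.0557
finger_force: 33.3
```

Request:
step_arm --rotation '[[0,0,0],[0,0,0],[0,0,0]]' --dp '[[0,0,0.02],[0,0,0.04],[0,0,0.04]]' --claw '[-1,-1,-1]'

```text
t: 16.68
tcp_pos: [0.6284, 0.0857, 0.1175]
orientation: [[0.96, -0.156, 0.235], [-0.151, -0.988, -0.039], [0.238, 0.002, -0.971]]
contact_force: [1.1, 0.4, -2.1]
width: 0.0553
finger_force: 33.3
```

```bash
python3 -c "
from h import *
plan(laneP([.2215,.002,.027]),lanetool())"
```

```text
t 16.6833 tcp [0.628 0.086 0.118] lane [0.22  0.002 0.03 ] w 0.05533662685422304 F [ 1.132  0.371 -2.125] ff 33.3332759141922
dp [0.013 0.    0.032] rot [0.    0.001 0.   ] | after turn dp [0.013 0.    0.032]
```

Past the rail tops with no contact. Feeling for the floor now.

Request:
step_arm --rotation '[[0,0.001,0],[0,0.001,0],[0,0.001,0]]' --dp '[[0,0,0.01],[0,0,0.02],[0,0,0.02]]' --claw '[-1,-1,-1]'

```text
t: 16.93
tcp_pos: [0.629, 0.0857, 0.116]
orientation: [[0.959, -0.156, 0.238], [-0.151, -0.988, -0.039], [0.241, 0.002, -0.97]]
contact_force: [-0.4, 0.3, -0.4]
width: 0.0553
finger_force: 33.3
```

Request:
step_arm --rotation '[[0,0,0],[0,0,0],[0,0,0]]' --dp '[[0,0,0.01],[0,0,0.02],[0,0,0.02]]' --claw '[-1,-1,-1]'

```text
t: 17.18
tcp_pos: [0.6296, 0.0855, 0.1141]
orientation: [[0.959, -0.156, 0.238], [-0.151, -0.988, -0.039], [0.241, 0.002, -0.97]]
contact_force: [0.0, 0.4, -2.5]
width: 0.0557
finger_force: 33.3
```

Request:
step_arm --rotation '[[0,0,0],[0,0,0],[0,0,0]]' --dp '[[0,0,0.01],[0,0,0.015],[0,0,0.015]]' --claw '[-1,-1,-1]'

```text
t: 17.43
tcp_pos: [0.6301, 0.0855, 0.1132]
orientation: [[0.959, -0.156, 0.239], [-0.151, -0.988, -0.039], [0.242, 0.001, -0.97]]
contact_force: [-2.2, 1.0, 1.3]
width: 0.0555
finger_force: 33.6
```

Request:
step_arm --rotation '[[0,0,0],[0,0,0],[0,0,0]]' --dp '[[0,0,0.01],[0,0,0.015],[0,0,0.015]]' --claw '[-1,-1,-1]'

```text
t: 17.68
tcp_pos: [0.6307, 0.0856, 0.1133]
orientation: [[0.958, -0.156, 0.239], [-0.151, -0.988, -0.039], [0.242, 0.002, -0.97]]
contact_force: [-7.8, 0.3, 8.1]
width: 0.0557
finger_force: 34.6
```

Request:
step_arm --rotation '[[0,0,0],[0,0,0],[0,0,0],[0,0,0],[0,0,0]]' --dp '[[0,0,0],[0,0,0],[0,0,0],[0,0,0],[0,0,0]]' --claw '[1,1,1,1,1]'

```text
t: 18.1
tcp_pos: [0.6303, 0.0854, 0.1111]
orientation: [[0.959, -0.156, 0.238], [-0.151, -0.988, -0.039], [0.242, 0.002, -0.97]]
contact_force: [-0.3, 0.4, -0.3]
width: 0.0853
finger_force: 0.0
```

Request:
step_arm --rotation '[[0,0,0],[0,0,0],[0,0,0],[0,0,0],[0,0,0]]' --dp '[[0,0,-0.2],[0,0,-0.5],[0,0,-0.9],[0,0,-1],[0,0,-1]]' --claw '[1,1,1,1,1]'

```text
t: 18.52
tcp_pos: [0.6088, 0.0896, 0.2142]
orientation: [[0.956, -0.156, 0.248], [-0.151, -0.988, -0.039], [0.251, -0.0, -0.968]]
contact_force: [1.3, -0.7, 0.3]
width: 0.0851
finger_force: 0.0
```

Request:
step_arm --rotation '[[0,0,0],[0,0,0],[0,0,0]]' --dp '[[0.3,0,0],[0.5,0,0],[0.5,0,0]]' --claw '[-1,-1,-1]'

```text
t: 18.77
tcp_pos: [0.6566, 0.081, 0.2198]
orientation: [[0.958, -0.157, 0.239], [-0.152, -0.988, -0.04], [0.243, 0.002, -0.97]]
contact_force: [-0.8, -0.5, 0.4]
width: 0.0516
finger_force: 0.0
```

Request:
step_arm --rotation '[[0,0,0],[0,0,0],[0,0,0],[0,0,0],[0,0,0]]' --dp '[[0,0,0],[0,0,0],[0,0,0],[0,0,0],[0,0,0]]' --claw '[-1,-1,-1,-1,-1]'

```text
t: 19.18
tcp_pos: [0.6538, 0.082, 0.22]
orientation: [[0.959, -0.156, 0.238], [-0.151, -0.988, -0.039], [0.241, 0.002, -0.97]]
contact_force: [-0.3, 0.8, -0.5]
width: -0.0001
finger_force: 0.0
```

```bash
python3 -c "
from h import *
plan(laneP([.27,.002,.06]),lanetool())
from bench import bot
s=bot.snapshot('scene');t=bot.snapshot('top');pickle.dump((s,t),open('s5.pkl','wb'))
a=cv2.resize(s['img'][130:230,320:420],None,fx=4,fy=4,interpolation=cv2.INTER_CUBIC);b=cv2.resize(t['img'][165:265,250:350],None,fx=4,fy=4,interpolation=cv2.INTER_CUBIC)
cv2.imwrite('pics/g5.png',np.hstack([a,b]))"
```

```text
t 19.1833 tcp [0.654 0.082 0.22 ] lane [0.27  0.002 0.123] w -0.00013890111476082945 F [-0.324  0.792 -0.489] ff 0.0
dp [0.002 0.002 0.635] rot [0. 0. 0.] | after turn dp [0.001 0.003 0.635]
```

View pics/g5.png

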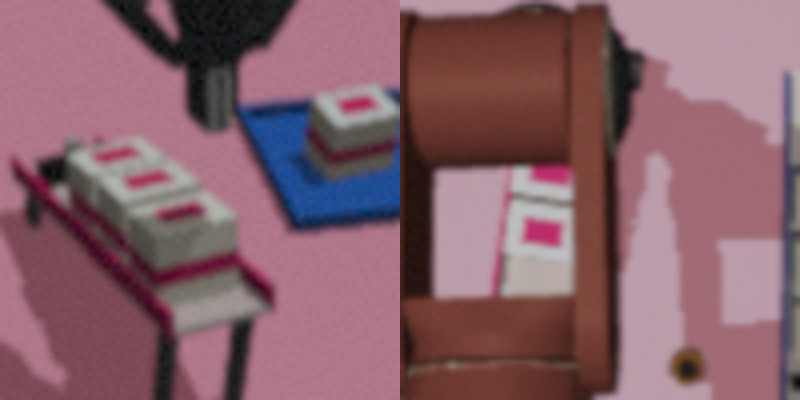

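Fresh (left crop (185,240)) stands flat and aligned behind the third, and all three are in the lane. Next I lower the closed fingers behind it, with the tip leaning slightly forward so it contacts low.

Request:
step_arm --rotation '[[0,-0.022,0],[0,-0.022,0],[0,-0.022,0],[0,-0.022,0],[0,-0.022,0]]' --dp '[[0,0,0.2],[0,0,0.4],[0,0,0.6],[0,0,0.8],[0,0,1]]' --claw '[-1,-1,-1,-1,-1]'

```text
t: 19.7
tcp_pos: [0.6785, 0.0779, 0.1228]
orientation: [[0.973, -0.156, 0.172], [-0.153, -0.988, -0.029], [0.175, 0.001, -0.985]]
contact_force: [-0.3, 0.0, 0.3]
width: -0.0001
finger_force: 0.0
```

Request:
step_arm --rotation '[[0,0,0],[0,0,0],[0,0,0]]' --dp '[[0,0,0.03],[0,0,0.03],[0,0,0.03]]' --claw '[-1,-1,-1]'

```text
t: 19.95
tcp_pos: [0.6791, 0.0779, 0.1214]
orientation: [[0.973, -0.156, 0.173], [-0.153, -0.988, -0.029], [0.175, 0.001, -0.985]]
contact_force: [-0.2, 0.6, -0.7]
width: 0.0
finger_force: 0.0
```

```bash
python3 -c "
from h import *
R=lanetool()@Ro.from_rotvec([0,-.07,0]).as_matrix()
plan(laneP([.17,.002,.018]),R)"
```

```text
t 19.95 tcp [0.679 0.078 0.121] lane [0.271 0.002 0.022] w 4.645232573069429e-05 F [-0.22   0.649 -0.665] ff 0.0
dp [-1.004  0.001  0.105] rot [ 0.    -0.001  0.   ] | after turn dp [-1.003  0.002  0.107]
```

Request:
step_arm --rotation '[[0,0,0],[0,0,0],[0,0,0],[0,0,0],[0,0,0]]' --dp '[[-0.03,0,0.01],[-0.06,0,0.02],[-0.09,0,0.03],[-0.12,0,0.035],[-0.15,0,0.04]]' --claw '[-1,-1,-1,-1,-1]'

```text
t: 20.37
tcp_pos: [0.6646, 0.0801, 0.1143]
orientation: [[0.973, -0.156, 0.172], [-0.153, -0.988, -0.029], [0.175, 0.001, -0.985]]
contact_force: [0.0, 0.1, -0.4]
width: -0.0001
finger_force: 0.5
```

Request:
step_arm --rotation '[[0,0,0],[0,0,0],[0,0,0],[0,0,0],[0,0,0]]' --dp '[[-0.03,0,0],[-0.06,0,0.01],[-0.09,0,0.01],[-0.12,0,0.01],[-0.15,0,0.01]]' --claw '[-1,-1,-1,-1,-1]'

```text
t: 20.78
tcp_pos: [0.6502, 0.0823, 0.1102]
orientation: [[0.973, -0.156, 0.172], [-0.153, -0.988, -0.029], [0.174, 0.001, -0.985]]
contact_force: [1.1, -0.5, -0.2]
width: -0.0001
finger_force: 0.3
```

Request:
step_arm --rotation '[[0,0,0],[0,0,0],[0,0,0],[0,0,0],[0,0,0]]' --dp '[[-0.03,0,0],[-0.06,0,0.01],[-0.09,0,0.01],[-0.12,0,0.01],[-0.15,0,0.01]]' --claw '[-1,-1,-1,-1,-1]'

```text
t: 21.2
tcp_pos: [0.6357, 0.0845, 0.1066]
orientation: [[0.973, -0.156, 0.172], [-0.153, -0.988, -0.029], [0.174, 0.002, -0.985]]
contact_force: [1.1, -0.0, 0.3]
width: 0.0
finger_force: 0.4
```

```bash
python3 -c "
from h import *
R=lanetool()@Ro.from_rotvec([0,-.07,0]).as_matrix()
plan(laneP([.18,.002,.018]),R)"
```

```text
t 21.2 tcp [0.636 0.085 0.107] lane [0.225 0.002 0.018] w 4.311627003275768e-05 F [ 1.117 -0.016  0.279] ff 0.38619986444246024
dp [-0.445 -0.001  0.029] rot [ 0. -0.  0.] | after turn dp [-0.445 -0.     0.029]
```

Request:
step_arm --rotation '[[0,0,0],[0,0,0],[0,0,0],[0,0,0],[0,0,0]]' --dp '[[-0.03,0,0],[-0.06,0,0],[-0.09,0,0.01],[-0.12,0,0.01],[-0.15,0,0.01]]' --claw '[-1,-1,-1,-1,-1]'

```text
t: 21.62
tcp_pos: [0.6213, 0.0869, 0.103]
orientation: [[0.973, -0.156, 0.172], [-0.153, -0.988, -0.029], [0.174, 0.001, -0.985]]
contact_force: [0.9, 0.9, -0.1]
width: -0.0
finger_force: 0.4
```

Request:
step_arm --rotation '[[0,0,0],[0,0,0],[0,0,0],[0,0,0],[0,0,0]]' --dp '[[-0.03,0,0],[-0.05,0,0],[-0.07,0,0.005],[-0.09,0,0.005],[-0.11,0,0.005]]' --claw '[-1,-1,-1,-1,-1]'

```text
t: 22.03
tcp_pos: [0.6108, 0.0885, 0.1007]
orientation: [[0.973, -0.156, 0.172], [-0.153, -0.988, -0.029], [0.174, 0.001, -0.985]]
contact_force: [0.1, -0.6, -0.2]
width: 0.0002
finger_force: 0.4
```

```bash
python3 -c "
from h import *
R=lanetool()@Ro.from_rotvec([0,-.07,0]).as_matrix()
plan(laneP([.18,.002,.018]),R)
from bench import bot
s=bot.snapshot('scene')
cv2.imwrite('pics/g6.png',cv2.resize(s['img'][110:230,310:430],None,fx=5,fy=5,interpolation=cv2.INTER_CUBIC))"
```

```text
t 22.0333 tcp [0.611 0.089 0.101] lane [0.199 0.002 0.018] w 0.00017907396276431385 F [ 0.112 -0.627 -0.24 ] ff 0.3762892758823
dp [-0.188 -0.     0.015] rot [ 0. -0.  0.] | after turn dp [-0.188  0.     0.015]
```

View pics/g6.png

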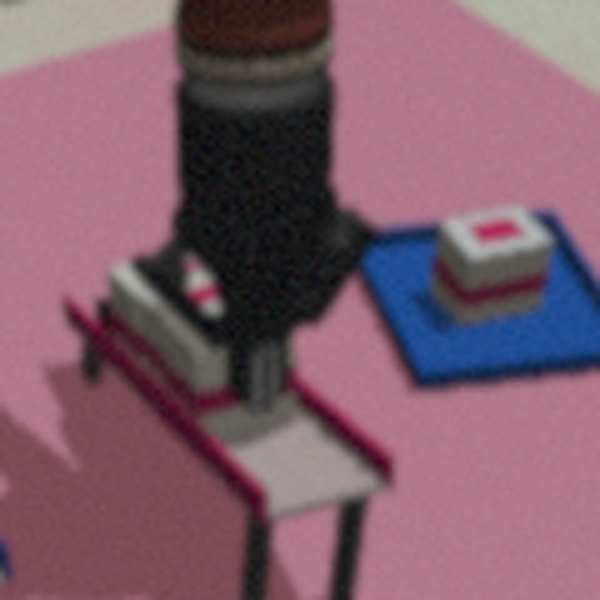

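The row is closed up and upright ahead of the fingers (crop (265,380)) and still sliding. Creeping on in small steps.

Request:
step_arm --rotation '[[0,0,0],[0,0,0],[0,0,0],[0,0,0]]' --dp '[[-0.01,0,0],[-0.02,0,0],[-0.03,0,0],[-0.04,0,0]]' --claw '[-1,-1,-1,-1]'

```text
t: 22.42
tcp_pos: [0.607, 0.0891, 0.1]
orientation: [[0.973, -0.156, 0.172], [-0.153, -0.988, -0.029], [0.174, 0.001, -0.985]]
contact_force: [0.5, -1.1, -0.9]
width: 0.0003
finger_force: 0.4
```

Request:
step_arm --rotation '[[0,0,0],[0,0,0],[0,0,0]]' --dp '[[-0.01,0,0],[-0.02,0,0],[-0.03,0,0.005]]' --claw '[-1,-1,-1]'

```text
t: 22.67
tcp_pos: [0.6046, 0.0895, 0.0994]
orientation: [[0.973, -0.156, 0.173], [-0.153, -0.988, -0.029], [0.175, 0.001, -0.985]]
contact_force: [1.5, 0.6, 1.5]
width: 0.0003
finger_force: 0.8
```

Request:
step_arm --rotation '[[0,0,0],[0,0,0],[0,0,0]]' --dp '[[-0.01,0,0],[-0.02,0,0],[-0.03,0,0]]' --claw '[-1,-1,-1]'

```text
t: 22.92
tcp_pos: [0.6014, 0.09, 0.0986]
orientation: [[0.973, -0.156, 0.172], [-0.153, -0.988, -0.029], [0.174, 0.001, -0.985]]
contact_force: [0.2, 0.0, 0.3]
width: -0.0
finger_force: 0.5
```

Request:
step_arm --rotation '[[0,0,0],[0,0,0],[0,0,0]]' --dp '[[-0.01,0,0],[-0.02,0,0],[-0.03,0,0]]' --claw '[-1,-1,-1]'

```text
t: 23.17
tcp_pos: [0.5983, 0.0905, 0.0979]
orientation: [[0.973, -0.156, 0.172], [-0.153, -0.988, -0.029], [0.174, 0.002, -0.985]]
contact_force: [0.8, 0.2, -0.6]
width: 0.0003
finger_force: 0.4
```

Request:
step_arm --rotation '[[0,0,0],[0,0,0],[0,0,0]]' --dp '[[-0.01,0,0],[-0.02,0,0],[-0.025,0,0]]' --claw '[-1,-1,-1]'

```text
t: 23.42
tcp_pos: [0.5958, 0.0908, 0.0974]
orientation: [[0.973, -0.156, 0.171], [-0.153, -0.988, -0.029], [0.174, 0.002, -0.985]]
contact_force: [1.0, -0.5, -0.5]
width: -0.0001
finger_force: 0.4
```

Request:
step_arm --rotation '[[0,0,0],[0,0,0],[0,0,0]]' --dp '[[-0.01,0,0],[-0.02,0,0],[-0.025,0,0]]' --claw '[-1,-1,-1]'

```text
t: 23.67
tcp_pos: [0.594, 0.0913, 0.0973]
orientation: [[0.972, -0.156, 0.173], [-0.153, -0.988, -0.028], [0.176, 0.001, -0.984]]
contact_force: [4.1, -0.6, -0.5]
width: -0.0001
finger_force: 1.5
```

Request:
step_arm --rotation '[[0,0,0],[0,0,0],[0,0,0]]' --dp '[[-0.005,0,0],[-0.01,0,0],[-0.01,0,0]]' --claw '[-1,-1,-1]'

```text
t: 23.92
tcp_pos: [0.5938, 0.0913, 0.0979]
orientation: [[0.972, -0.156, 0.175], [-0.153, -0.988, -0.029], [0.177, 0.001, -0.984]]
contact_force: [4.9, -0.1, -1.6]
width: 0.0002
finger_force: 2.3
```

Request:
step_arm --rotation '[[0,0,0],[0,0,0],[0,0,0]]' --dp '[[-0.01,0,0],[-0.015,0,0],[-0.015,0,0]]' --claw '[-1,-1,-1]'

```text
t: 24.17
tcp_pos: [0.5935, 0.0914, 0.0986]
orientation: [[0.972, -0.156, 0.178], [-0.153, -0.988, -0.029], [0.18, 0.001, -0.984]]
contact_force: [7.4, -0.4, -0.2]
width: -0.0001
finger_force: 3.4
```

Request:
step_arm --rotation '[[0,0,0],[0,0,0],[0,0,0]]' --dp '[[0,0,0],[0,0,0],[0,0,0]]' --claw '[-1,-1,-1]'

```text
t: 24.42
tcp_pos: [0.5935, 0.0914, 0.0986]
orientation: [[0.972, -0.156, 0.178], [-0.153, -0.988, -0.029], [0.18, 0.001, -0.984]]
contact_force: [6.2, -1.1, 0.4]
width: -0.0005
finger_force: 3.4
```

Request:
step_arm --rotation '[[0,0,0],[0,0,0],[0,0,0],[0,0,0]]' --dp '[[-0.01,0,0],[-0.02,0,0],[-0.025,0,0],[-0.025,0,0]]' --claw '[-1,-1,-1,-1]'

```text
t: 24.75
tcp_pos: [0.5931, 0.0915, 0.0998]
orientation: [[0.971, -0.156, 0.183], [-0.153, -0.988, -0.029], [0.185, 0.0, -0.983]]
contact_force: [10.3, -1.5, 0.2]
width: 0.0
finger_force: 5.3
```

Request:
step_arm --rotation '[[0,0,0],[0,0,0],[0,0,0],[0,0,0]]' --dp '[[-0.01,0,0],[-0.02,0,0],[-0.02,0,0],[-0.02,0,0]]' --claw '[-1,-1,-1,-1]'

```text
t: 25.08
tcp_pos: [0.5928, 0.0916, 0.1008]
orientation: [[0.97, -0.156, 0.187], [-0.153, -0.988, -0.029], [0.189, -0.0, -0.982]]
contact_force: [13.0, -1.9, 2.3]
width: 0.0002
finger_force: 6.8
```

Firmly against the stop: 13 N with no further travel. Backing off.

Request:
step_arm --rotation '[[0,0,0],[0,0,0],[0,0,0],[0,0,0],[0,0,0]]' --dp '[[0.05,0,0],[0.15,0,0],[0.35,0,0],[0.45,0,0],[0.45,0,0]]' --claw '[-1,-1,-1,-1,-1]'

```text
t: 25.5
tcp_pos: [0.6321, 0.085, 0.1041]
orientation: [[0.973, -0.156, 0.172], [-0.154, -0.988, -0.029], [0.174, 0.001, -0.985]]
contact_force: [0.3, -0.3, 0.8]
width: -0.0002
finger_force: 0.0
```

Request:
step_arm --rotation '[[0,0,0],[0,0,0],[0,0,0],[0,0,0],[0,0,0]]' --dp '[[0,0,-0.3],[0,0,-0.6],[0,0,-1],[0,0,-1],[0,0,-1]]' --claw '[-1,-1,-1,-1,-1]'

```text
t: 25.92
tcp_pos: [0.6144, 0.0886, 0.2058]
orientation: [[0.972, -0.156, 0.177], [-0.153, -0.988, -0.028], [0.179, 0.0, -0.984]]
contact_force: [-0.7, -0.7, -0.1]
width: 0.0003
finger_force: 0.0
```

Request:
step_arm --rotation '[[0,0,0],[0,0,0],[0,0,0],[0,0,0]]' --dp '[[0,1,-0.6],[0,1,-0.6],[0,1,-0.6],[0,1,-0.6]]' --claw '[-1,-1,-1,-1]'

```text
t: 26.25
tcp_pos: [0.5874, -0.0127, 0.2641]
orientation: [[0.972, -0.16, 0.175], [-0.157, -0.987, -0.032], [0.177, 0.003, -0.984]]
contact_force: [0.5, -0.4, 0.4]
width: -0.0
finger_force: 0.0
```

Request:
step_arm --rotation '[[0,0,0],[0,0,0],[0,0,0],[0,0,0],[0,0,0]]' --dp '[[0,1,0],[0,1,0],[0,1,0],[0,1,0],[0,1,0]]' --claw '[-1,-1,-1,-1,-1]'

```text
t: 26.67
tcp_pos: [0.5709, -0.1075, 0.2591]
orientation: [[0.973, -0.157, 0.168], [-0.155, -0.988, -0.027], [0.17, -0.0, -0.985]]
contact_force: [0.2, 0.0, -0.7]
width: 0.0
finger_force: 0.0
```

```bash
python3 -c "
from h import *
from bench import bot
print(inlane([.5928,.0916,.1008]))
s=bot.snapshot('scene');t=bot.snapshot('top');st=bot.read_state();print(st['t'],st['tcp_pos'])
for st,c,m in comps(t['img'],(150,150,90),(179,255,255),(150,140,460,300)):
    print(st,c,inlane(onz(t,c,.1)[0]),inlane(onz(t,c,.112)[0]))
a=cv2.resize(s['img'][130:230,320:420],None,fx=4,fy=4,interpolation=cv2.INTER_CUBIC);b=cv2.resize(t['img'][165:265,250:350],None,fx=4,fy=4,interpolation=cv2.INTER_CUBIC)
cv2.imwrite('pics/g7.png',np.hstack([a,b]))"
```

```text
[0.18109634 0.00224605 0.02272271]
26.7667 [ 0.57148723 -0.10637564  0.25993172]
[283 211   8   6  35] [286.8        213.62857143] [0.14349068 0.00269652 0.03126061] [0.14588583 0.00162026 0.04303061]
[280 225   8   5  32] [283.875   227.03125] [0.1032834  0.00458864 0.04127063] [0.10609722 0.00349268 0.0529364 ]
[208 230   7   4  25] [210.64 231.48] [0.05503627 0.22193353 0.05328226] [0.05835247 0.21857439 0.06482295]
[279 238   8   6  34] [282.44117647 240.61764706] [0.06344979 0.00196003 0.05118762] [0.06667838 0.00089144 0.06275013]
```

View pics/g7.png

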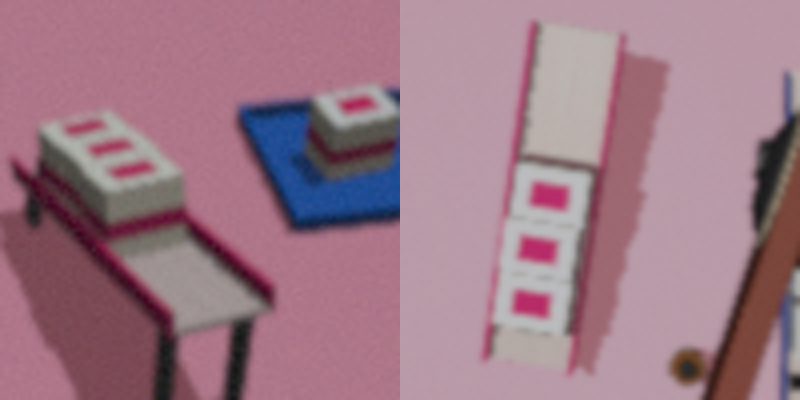

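The row is closed, in line and flat: patches at right crop (550,195), (538,250) and (532,303). The second's centre is about 64 mm up the lane, and the oldest is upright in the tray at left crop (355,130).

```bash
python3 -c "
from bench import bot
print(bot.hand_in())"
```

```text
the job is handed in; nothing more can be done
None
```

The job is handed in, with no verdict returned: the oldest carton stands upright in the blue tray, and second, third and fresh are closed up in lane_a after a 13 N push that met the front stop.

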